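Stand the round pots on their saucers

TASK

Take the three round pots from the black mat and stand each on the saucer of its own size on the grey tray: smallest pot on the smallest saucer, middle on the middle, largest on the largest, upright and flat inside the saucer's rim. Work in order of size, the smallest pot first, then the middle one, and the largest and tallest last, letting go of each before fetching the next. Never tip a pot over, and leave the two square pots and the trowel where they are.

Things in the scene. Friction and masses are not known exactly. Their poses are not given: they have to be found in the camera images.
- pot_small: Smallest round plant pot, terracotta, open at the top, hollow and slightly tapered: rim 40 mm outside diameter, foot 28 mm diameter, 42 mm tall, with an upright collar 18 mm high and 5 mm thick round the top (a good place to grip). Loose, standing upright on the black potting mat (a fixed sheet 3 mm thick). Origin: centre of its underside; z is up its axis.
- pot_medium: Middle-sized round plant pot, terracotta, open at the top, hollow and slightly tapered: rim 52 mm outside diameter, foot 38 mm diameter, 58 mm tall, with an upright collar 18 mm high and 5 mm thick round the top (a good place to grip). Loose, standing upright on the black potting mat (a fixed sheet 3 mm thick). Origin: centre of its underside; z is up its axis.
- pot_large: Largest round plant pot, terracotta, open at the top, hollow and slightly tapered: rim 64 mm outside diameter, foot 48 mm diameter, 76 mm tall, with an upright collar 18 mm high and 5 mm thick round the top (a good place to grip). Loose, standing upright on the black potting mat (a fixed sheet 3 mm thick). Origin: centre of its underside; z is up its axis.
- saucer_small: Smallest round saucer, terracotta, 52 mm outside diameter, 10 mm high, flat inner floor about 42 mm across lying 4 mm above its underside. One of three in a row about 90 mm apart on a shallow grey tray (floor 4 mm thick, lip 10 mm high); tray and saucers do not move. Origin: centre of its underside; z up.
- saucer_medium: Middle-sized round saucer, terracotta, 66 mm outside diameter, 10 mm high, flat inner floor about 56 mm across lying 4 mm above its underside. One of three in a row about 90 mm apart on a shallow grey tray (floor 4 mm thick, lip 10 mm high); tray and saucers do not move. Origin: centre of its underside; z up.
- saucer_large: Largest round saucer, terracotta, 82 mm outside diameter, 10 mm high, flat inner floor about 72 mm across lying 4 mm above its underside. One of three in a row about 90 mm apart on a shallow grey tray (floor 4 mm thick, lip 10 mm high); tray and saucers do not move. Origin: centre of its underside; z up.
- square_small: Small square plant pot, terracotta, hollow: 44 x 44 mm at the rim, 44 mm tall, loose on the black mat among the round pots. Not wanted: leave it standing. Origin: centre of its underside; z up.
- square_large: Large square plant pot, terracotta, hollow: 60 x 60 mm at the rim, 66 mm tall, loose on the black mat among the round pots. Not wanted: leave it standing. Origin: centre of its underside; z up.
- trowel: Hand trowel with a wooden handle and steel blade, about 235 mm long and 22 mm high, lying loose on the table beyond the mat and tray. Leave alone. Origin: on its underside where the handle (to -x) meets the neck; x points to the blade, z up.
Things that resemble listed ones, but are neither listed nor needed, are in the scene too. What is shaped like the pot_medium but green is not meant.

How it is judged:
By the outcome, as a careful person would: the job done as asked, in the order asked, and still so for the second after the job is handed in, with the robot touching nothing.
It also fails if it takes over 93 s, if anything falls off the work surface, if the arm or the gripper's body presses on something with over 40 N, if the wrist force passes 120 N, or if a joint passes its speed limit or range.

ROBOT

A 6-joint arm with a two-finger parallel gripper is mounted at the origin on the work surface. World frame = base frame: x ahead of the robot, y to its left, z up, the work surface at z = 0. Lengths are in mm, angles in degrees, forces in N, time in s.
With the tool pointing down it reaches from about 350 to 850 mm from the base axis. Payload 8.1 kg.
Tool frame: the origin (TCP) lies at the centre of the arm's flange, where the gripper is bolted on; the fingertips stand 173 mm ahead of it and the grasp point (between the pads) lies 155 mm ahead of it; z points along the fingers, y is the line along which they close (so a half turn about z gives the same grasp; the last joint's range is limited). The gripper opens to 85 mm and grips with 20 to 120 N. Pads are 22 mm wide; open, the fingers measure 114 mm over their backs; the gripper's body (76 mm by 85 mm) begins 54 mm behind the grasp point. The pads swing forward as they close: fully open they stand 13 mm farther back than shut.
Start: joints at [-76.971, 7.471, 85.268, -0, 87.261, -4.893], TCP at [184.655, -570.885, 404.692] pointing down, gripper open.
Joint ranges: [-169.43, 169.43], [-51.17, 129.36], [1.28, 143.12], [-76.62, 256.62], [0, 156.53], [-152.29, 152.29]. Speed limits (degrees/s): [136.94, 136.94, 159.86, 180, 180, 180].

INTERFACE

Orientations are given as [roll, pitch, yaw] about the fixed x, y, z axes, in that order (R = Rz(yaw) Ry(pitch) Rx(roll)).
In Python, from bench import * gives the robot as it stands.
- The arm moves only by the shell command python3 -m jog 'ROWS' [FORCE]. ROWS is text: rows parted by semicolons, each of 7 numbers parted by spaces: the shift along the tool's x, y, z scaled (see below), then the turn, a rotation vector about the tool's x, y, z scaled (see below), then the closure, from -1 (fully open) to 1 (shut). In form: tx ty tz wx wy wz hand; .... A call has 1 to 5 rows; each row shifts and turns the commanded pose from where the row before left it, along the tool's axes as they then stand; what a row does not reach is not made up. The controller multiplies each number of a shift by 0.1 m and each number of a turn by 60 degrees. A row lasts 1/8 s, in which the tool goes at most 62.5 mm and 10.7 degrees, less where a joint would pass 70% of its speed; a pose out of reach is approached as far as the arm can. A call with a number of a shift or a turn outside -1 to 1 is refused whole. A call with a gripper value outside its range is refused whole. The fingers move at their own pace and stop on an object; FORCE is the grip in N (left out, the last holds). Time passes only in rows, so rows that do not move let the fingers close. It gives the time, the measured TCP pose, the force, the opening and the grip force at its end, in the units of the state.
- sense(): the state, without advancing time (a new reading comes with each control period).
- snapshot(name): name is "scene" or "top" or "wrist"; returns a dict with "img" (384x512x3 uint8, red, green, blue), "fx", "fy", "cx", "cy" (pixels), "dist" ([k1, k2, p1, p2, k3] as OpenCV has them; the pictures are not rectified), "extrinsics" (4x4, takes a point from camera to world coordinates). Camera axes: x right, y down, z forward; pixel columns grow to the right and rows downward; lengths in mm; the calibration is good to about 2 mm. A picture is of the moment at which its call begins. There is no depth.
- hand_in(): hands the job in; it is judged then, once.
The state is a dict: "time": time; "joint_pos": joint angles; "qd": joint speeds; "joint_efforts": joint torques, N m; "tool_pos": TCP position; "tcp_rot": TCP orientation; "ft_force": force on the tool from outside, world axes, zero at the start; "wrist_torque": the same for the moment, N m; "finger_gap": finger opening in mm; "grip_force": force on a finger pad.
Only numpy, scipy, OpenCV 4.12 (cv2) and the standard library are available. Lean on these libraries where they do the work, as an engineer would, in place of code of your own. Each camera call takes 0.05 s, during which the arm holds its last target. There are 200 camera calls.

## Working session

There is one attempt and no reset: what is moved stays moved. The work goes in short steps, Python scripts to look and compute and a shell command to move; the robot and the scene stay as the last step left them, time stands still between calls to the robot, and variables do not carry over. Pictures are saved under pics/ and viewed, at most 14 in all, crops included, and the job is handed in when it is done.

```bash
mkdir -p pics; ls; python3 - <<'E'
from bench import *
import cv2
for n in ("top","scene"):
    s=snapshot(n); cv2.imwrite(f"pics/{n}0.png",cv2.cvtColor(cv2.resize(s["img"],(800,600)),cv2.COLOR_RGB2BGR))
    print(n,s["fx"],s["cx"],s["cy"],s["dist"],s["extrinsics"])
print(sense())
E
```

```text
pics
top 479.49432653806934 252.00045440598134 189.71997573578523 [-0.07028951  0.          0.          0.          0.        ] [[-2.56486094e-02 -9.87276742e-01  1.56929231e-01  4.82265508e+02]
 [-9.99593314e-01  2.72859249e-02  8.28768865e-03 -9.19797029e+00]
 [-1.24642015e-02 -1.56652843e-01 -9.87575076e-01  1.01501955e+03]
 [ 0.00000000e+00  0.00000000e+00  0.00000000e+00  1.00000000e+00]]
scene 349.6222632073027 255.32567882760168 186.3389757064456 [0.03191841 0.         0.         0.         0.        ] [[-3.71131718e-01  7.90611373e-01 -4.87026597e-01  9.69901946e+02]
 [ 9.28567141e-01  3.18769352e-01 -1.90129335e-01  1.58066088e+02]
 [ 4.93073857e-03 -5.22799921e-01 -8.52441159e-01  6.69555274e+02]
 [ 0.00000000e+00  0.00000000e+00  0.00000000e+00  1.00000000e+00]]
{'time': 0.1, 'joint_pos': array([-7.69715021e+01,  7.51099291e+00,  8.53229750e+01,  1.41851551e-03,
        8.72634324e+01, -4.89360766e+00]), 'qd': array([ 0.07321822, -0.05091506, -0.12118   ,  0.00774472,  0.02355831,
       -0.00788082]), 'joint_efforts': array([ 1.21473859e-03, -5.70953429e+01, -5.01941442e+01, -2.75341672e-04,
        8.12794460e-03,  2.25054390e-05]), 'tool_pos': array([ 184.60689031, -570.67287909,  403.74751138]), 'tcp_rot': array([-1.79903076e+02, -9.72041785e-03,  1.79220284e+01]), 'ft_force': array([ 0.49309192, -0.05802975, -0.40255297]), 'wrist_torque': array([0.00626107, 0.00836967, 0.00970736]), 'grip_force': 0.0, 'finger_gap': 85.44288056538358}
```

View pics/top0.png

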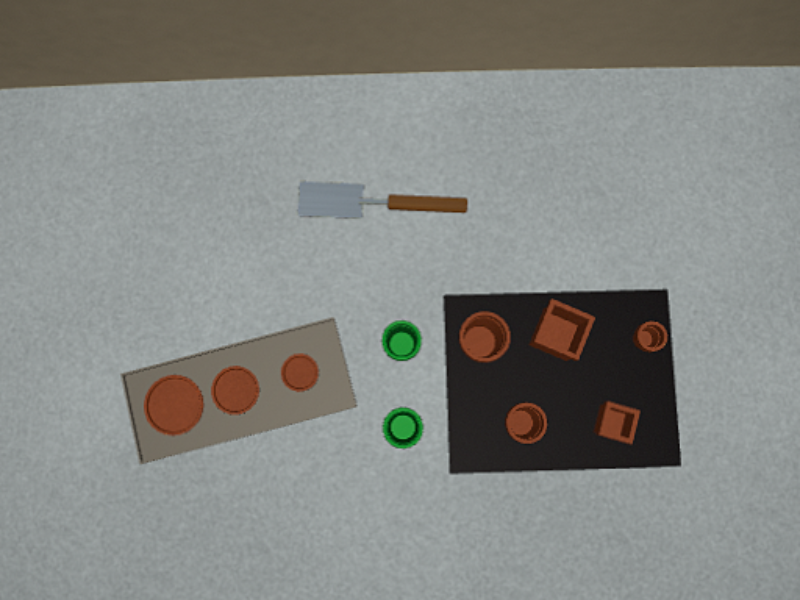

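View pics/scene0.png

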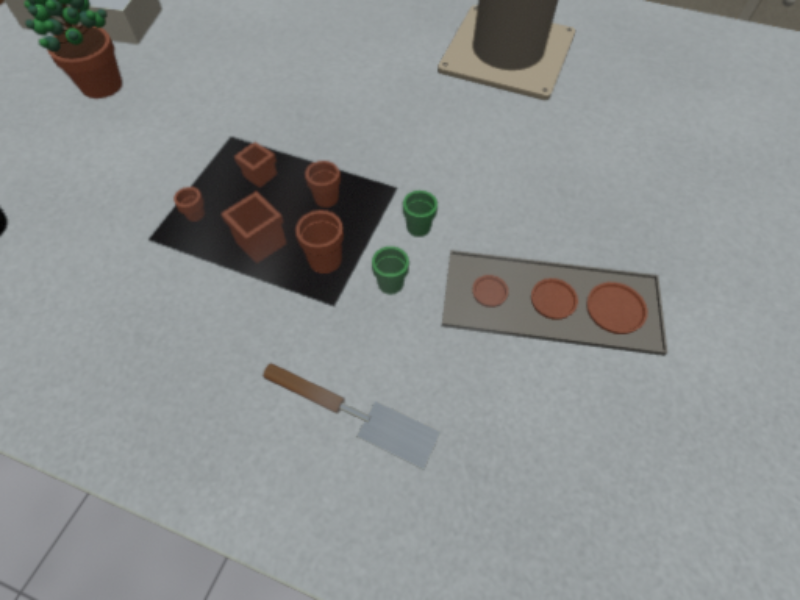

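Top view (800×600 px): the wanted round terracotta pots are small (651,336), medium (527,423) and large (485,337). The saucers are small (300,372), medium (236,390) and large (174,405). The green pots (402,340) and (403,428) have the medium shape but the wrong colour. The square pots (563,329) and (619,422) are to stay.

```bash
cat > h.py <<'E'
from bench import *
import cv2, numpy as np
from scipy.optimize import minimize
A=np.linspace(0,2*np.pi,48)
def proj(s,P):
    E=np.linalg.inv(s["extrinsics"]); K=np.array([[s["fx"],0,s["cx"]],[0,s["fy"],s["cy"]],[0,0,1]])
    return cv2.projectPoints(np.float64(P),cv2.Rodrigues(E[:3,:3])[0],E[:3,3],K,np.float64(s["dist"]))[0][:,0]
def world(s,u,v,z):
    K=np.array([[s["fx"],0,s["cx"]],[0,s["fy"],s["cy"]],[0,0,1]])
    d=np.append(cv2.undistortPoints(np.float64([[[u,v]]]),K,np.float64(s["dist"]))[0,0],1)
    E=s["extrinsics"]; d=E[:3,:3]@d; c=E[:3,3]; return c+d*(z-c[2])/d[2]
def mask(s):
    i=s["img"].astype(int); return ((i[...,0]>1.45*i[...,1])&(i[...,0]>1.45*i[...,2])&(i[...,0]>40)).astype(np.uint8)
def rings(x,y,L): # L: list of (radius,z)
    return np.vstack([np.c_[x+r*np.cos(A),y+r*np.sin(A),0*A+z] for r,z in L])
Z0={'p':3,'s':4}
OBJ=dict(ps=[(14,3),(20,27),(20,45)],pm=[(19,3),(26,43),(26,61)],pl=[(24,3),(32,61),(32,79)],
 ss=[(26,4),(26,14)],sm=[(33,4),(33,14)],sl=[(41,4),(41,14)])
def fit(s,name,x0,dz=0):
    m=mask(s); k=4; L=[(r,z+dz) for r,z in OBJ[name]]
    c=proj(s,rings(*x0,L)); lo=np.maximum(np.int32(c.min(0))-12,0); hi=np.int32(c.max(0))+12
    M=cv2.resize(m[lo[1]:hi[1],lo[0]:hi[0]],None,fx=k,fy=k,interpolation=cv2.INTER_LINEAR)
    n,lab=cv2.connectedComponents(M); q=(proj(s,rings(*x0,L)).mean(0)-lo)*k; 
    l=np.bincount(lab[int(q[1])-20:int(q[1])+20,int(q[0])-20:int(q[0])+20].ravel(),minlength=n); l[0]=0; M=(lab==l.argmax()).astype(np.uint8)
    def cost(p):
        T=np.zeros_like(M); R=rings(*p,L); n=len(A)
        for a in range(len(L)-1):
            h=cv2.convexHull(np.float32((proj(s,R[a*n:(a+2)*n])-lo+.5)*k-.5)); cv2.fillConvexPoly(T,np.int32(np.round(h*16)),1,shift=4)
        return 1-(T&M).sum()/max((T|M).sum(),1)
    r=minimize(cost,x0,method="Nelder-Mead",options=dict(initial_simplex=[x0,[x0[0]+8,x0[1]],[x0[0],x0[1]+8]],xatol=.1,fatol=1e-4))
    return np.round(r.x,1),round(r.fun,3)
E
python3 - <<'E'
from h import *
t=snapshot("top"); sc=snapshot("scene")
px=dict(ps=(651,336,45),pm=(527,423,61),pl=(485,337,79),ss=(300,372,14),sm=(236,390,14),sl=(174,405,14))
for n,(u,v,z) in px.items():
    w=world(t,u*.64,v*.64,z)[:2]; print(n,w.round(),fit(t,n,w),fit(sc,n,w))
for n,P,z in (("sqS",[(607,403),(640,407),(633,444),(600,438)],47),("sqL",[(555,299),(595,317),(578,360),(533,343)],69),("green",[(402,340),(403,428)],58),("tray",[(123,374),(334,319),(356,406),(141,462)],10)):
    print(n,[world(t,u*.64,v*.64,z)[:2].round().tolist() for u,v in P])
c=sc["img"][85:185,90:290]; cv2.imwrite("pics/crop.png",cv2.cvtColor(cv2.resize(c,(800,400),interpolation=cv2.INTER_CUBIC),cv2.COLOR_RGB2BGR))
E
```

```text
ps [ 575. -336.] (array([ 575.7, -337.2]), np.float64(0.057)) (array([ 576.1, -337.6]), np.float64(0.192))
pm [ 468. -165.] (array([ 468.7, -164.1]), np.float64(0.058)) (array([ 470.6, -163.5]), np.float64(0.101))
pl [ 576. -114.] (array([ 578.2, -114. ]), np.float64(0.031)) (array([ 578.5, -113.6]), np.float64(0.034))
ss [543. 127.] (array([543.5, 128.6]), np.float64(0.11)) (array([506.2, 104. ]), np.float64(0.998))
sm [521. 213.] (array([521.7, 215.4]), np.float64(0.09)) (array([518.5, 216.8]), np.float64(0.174))
sl [502. 297.] (array([503.7, 300. ]), np.float64(0.079)) (array([500.9, 299.4]), np.float64(0.144))
sqS [[490.0, -271.0], [484.0, -314.0], [437.0, -301.0], [446.0, -259.0]]
sqL [[624.0, -207.0], [599.0, -257.0], [545.0, -232.0], [568.0, -176.0]]
green [[578.0, -10.0], [466.0, -9.0]]
tray [[546.0, 369.0], [613.0, 81.0], [496.0, 53.0], [428.0, 342.0]]
```

View pics/crop.png

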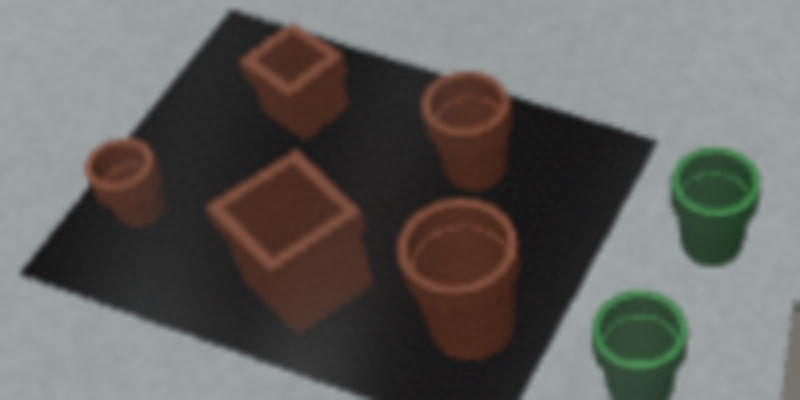

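The crop (8× the camera pixels) shows round rims on small (120,165), medium (465,105) and large (458,230). The square pots are at (293,75) and (290,230), so the identification is confirmed. I'll use one wrist yaw of about 100° for everything: the fingers then close roughly along x, clear of the neighbours, and across the saucer row.

```bash
python3 -m jog '0 0 0 0 0 -0.17 -0.6;0 0 0 0 0 -0.17 -0.6;0 0 0 0 0 -0.17 -0.6;0 0 0 0 0 -0.17 -0.6;0 0 0 0 0 -0.17 -0.6' 30; python3 -m jog '0 0 0 0 0 -0.17 -0.6;0 0 0 0 0 -0.17 -0.6;0 0 0 0 0 -0.17 -0.6;0 0 0 0 0 0 -0.6;0 0 0 0 0 0 -0.6'
cat > go.py <<'E'
# prints the tool-frame shift (units of 0.1 m) and turn (units of 60 deg) to a world target x y z [yaw]
import sys; from bench import *; import numpy as np
from scipy.spatial.transform import Rotation as R
a=[float(v) for v in sys.argv[1:]]; s=sense(); C=R.from_euler('xyz',s['tcp_rot'],degrees=True)
G=R.from_euler('xyz',[180,0,a[3] if len(a)>3 else 99.5],degrees=True)
print('shift',(C.inv().apply(np.array(a[:3])-s['tool_pos'])/100).round(3),'turn',(np.degrees((C.inv()*G).as_rotvec())/60).round(3),'t',s['time'],s['tool_pos'].round(1),s['tcp_rot'].round(1),'gap',round(s['finger_gap'],1),'grip',round(s['grip_force'],1),s['ft_force'].round(1))
E
python3 go.py 575.7 -337.3 300
```

```text
time: 0.82
tool_pos: [184.6, -570.8, 404.4]
tcp_rot: [-180.0, -0.0, 69.3]
ft_force: [-0.2, 0.3, 0.3]
finger_gap: 68.1
grip_force: 0.0
time: 1.45
tool_pos: [184.6, -570.9, 404.5]
tcp_rot: [-180.0, -0.0, 99.3]
ft_force: [0.2, 0.4, -0.4]
finger_gap: 68.8
grip_force: 0.0
shift [1.673 4.236 1.046] turn [-0.    -0.    -0.004] t 1.45 [ 184.6 -570.9  404.5] [-180.    -0.    99.3] gap 68.8 grip 0.0 [ 0.2  0.4 -0.4]
```

```bash
python3 -m jog '0.17 0.42 0.1 0 0 0 -0.6;0.17 0.42 0.1 0 0 0 -0.6;0.17 0.42 0.1 0 0 0 -0.6;0.17 0.42 0.1 0 0 0 -0.6;0.17 0.42 0.1 0 0 0 -0.6' >/dev/null; python3 -m jog '0.17 0.42 0.1 0 0 0 -0.6;0.17 0.42 0.1 0 0 0 -0.6;0.17 0.42 0.1 0 0 0 -0.6;0.17 0.42 0.1 0 0 0 -0.6;0.17 0.42 0.1 0 0 0 -0.6' >/dev/null;  python3 -m jog '0 0 0 0 0 0 -0.6;0 0 0 0 0 0 -0.6'
python3 go.py 575.7 -337.3 188
python3 - <<'E'
from h import *
w=snapshot("wrist"); cv2.imwrite("pics/w1.png",cv2.cvtColor(w["img"],cv2.COLOR_RGB2BGR))
print(w["extrinsics"].round(2), fit(w,"ps",[575.7,-337.3]))
E
```

```text
time: 2.95
tool_pos: [570.7, -333.7, 304.5]
tcp_rot: [-180.0, -0.0, 99.5]
ft_force: [-1.3, -0.1, -0.8]
finger_gap: 68.3
grip_force: 0.0
shift [-0.043  0.044  1.165] turn [-0.001 -0.    -0.001] t 2.95 [ 570.7 -333.7  304.5] [-180.    -0.    99.5] gap 68.3 grip 0.0 [-1.3 -0.1 -0.8]
[[ 9.9000e-01  1.6000e-01  5.0000e-02  5.5806e+02]
 [ 1.6000e-01 -9.4000e-01 -2.9000e-01 -2.5787e+02]
 [ 0.0000e+00  3.0000e-01 -9.5000e-01  2.7385e+02]
 [ 0.0000e+00  0.0000e+00  0.0000e+00  1.0000e+00]] (array([ 576.4, -336.7]), np.float64(0.027))
```

View pics/w1.png

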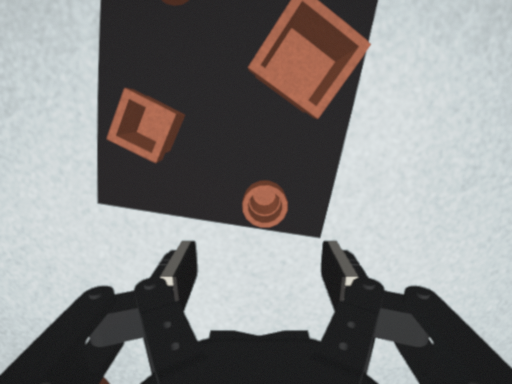

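The wrist view shows the small pot at (265,203) between the open fingers (x≈180 and 340), and the fit agrees to within 1 mm. I'll go down and grip.

```bash
python3 -m jog '-0.035 0.05 0.2 0 0 0 -0.6;0 0 0.3 0 0 0 -0.6;0 0 0.3 0 0 0 -0.6;0 0 0.25 0 0 0 -0.6;0 0 0.1 0 0 0 -0.6' >/dev/null; python3 -m jog '0 0 0 0 0 0 -0.6;0 0 0 0 0 0 -0.6'; python3 go.py 576.4 -336.7 188
```

```text
time: 3.88
tool_pos: [576.7, -336.9, 191.0]
tcp_rot: [179.9, 0.1, 99.5]
ft_force: [0.1, 0.1, 0.5]
finger_gap: 68.6
grip_force: 0.0
shift [ 0.003 -0.002  0.03 ] turn [0.001 0.001 0.   ] t 3.875 [ 576.7 -336.9  191. ] [1.799e+02 1.000e-01 9.950e+01] gap 68.6 grip 0.0 [0.1 0.1 0.5]
```

```bash
python3 -m jog '0 0 0.03 0 0 0 -0.6;0 0 0 0 0 0 0.4;0 0 0 0 0 0 0.4;0 0 0 0 0 0 0.4;0 0 0 0 0 0 0.4' 30 ; python3 -m jog '0 0 0 0 0 0 0.4;0 0 0 0 0 0 0.4;0 0 0 0 0 0 0.4'; python3 go.py 576.4 -336.7 310
```

```text
time: 4.5
tool_pos: [576.4, -336.5, 187.3]
tcp_rot: [180.0, 0.0, 99.5]
ft_force: [-1.2, -0.2, 4.7]
finger_gap: 39.6
grip_force: 30.5
time: 4.88
tool_pos: [576.4, -336.5, 187.2]
tcp_rot: [180.0, 0.0, 99.5]
ft_force: [-1.4, -0.1, 5.1]
finger_gap: 39.3
grip_force: 30.5
shift [-0.003 -0.    -1.228] turn [0. 0. 0.] t 4.875 [ 576.4 -336.5  187.2] [180.    0.   99.5] gap 39.3 grip 30.5 [-1.4 -0.1  5.1]
```

```bash
python3 -m jog '0 0 -0.1 0 0 0 0.4;0 0 -0.3 0 0 0 0.4;0 0 -0.4 0 0 0 0.4;0 0 -0.3 0 0 0 0.4;0 0 -0.1 0 0 0 0.4' >/dev/null; python3 -m jog '0 0 0 0 0 0 0.4;0 0 0 0 0 0 0.4'; python3 go.py 543.5 128.6 310
python3 - <<'E'
from h import *
w=snapshot("wrist"); cv2.imwrite("pics/w2.png",cv2.cvtColor(w["img"],cv2.COLOR_RGB2BGR))
E
```

```text
time: 5.75
tool_pos: [575.7, -336.0, 304.5]
tcp_rot: [-179.9, -0.1, 99.5]
ft_force: [0.7, 0.2, 0.1]
finger_gap: 39.0
grip_force: 30.3
shift [ 4.635  0.451 -0.046] turn [-0.002 -0.002  0.   ] t 5.75 [ 575.7 -336.   304.5] [-1.799e+02 -1.000e-01  9.950e+01] gap 39.0 grip 30.3 [0.7 0.2 0.1]
```

View pics/w2.png

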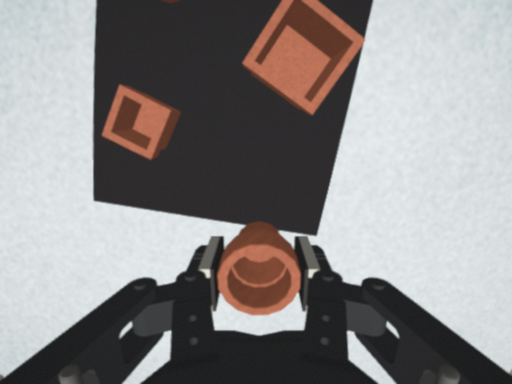

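The wrist view shows the small pot held upright between the pads, at (260,270). Next I carry it to the small saucer.

```bash
python3 -m jog '0.2 0.02 0 0 0 0 0.4;0.4 0.04 0 0 0 0 0.4;0.4 0.04 0 0 0 0 0.4;0.4 0.04 0 0 0 0 0.4;0.4 0.04 0 0 0 0 0.4' >/dev/null; python3 -m jog '0.4 0.04 0 0 0 0 0.4;0.4 0.04 0 0 0 0 0.4;0.4 0.04 0 0 0 0 0.4;0.4 0.04 0 0 0 0 0.4;0.4 0.04 0 0 0 0 0.4' >/dev/null;python3 -m jog '0.4 0.04 0 0 0 0 0.4;0.3 0.03 0 0 0 0 0.4;0.12 0.01 0 0 0 0 0.4;0 0 0 0 0 0 0.4;0 0 0 0 0 0 0.4'; python3 go.py 543.5 128.6 193
python3 - <<'E'
from h import *
w=snapshot("wrist"); cv2.imwrite("pics/w3.png",cv2.cvtColor(w["img"],cv2.COLOR_RGB2BGR))
for n,p in (("ss",[543.5,128.6]),("sm",[521.5,215.5]),("sl",[503,300])):
  try: print(n,fit(w,n,p))
  except Exception as e: print(n,e)
E
```

```text
time: 7.68
tool_pos: [545.1, 126.1, 306.5]
tcp_rot: [-180.0, 0.0, 99.5]
ft_force: [-0.4, -0.5, -1.1]
finger_gap: 39.8
grip_force: 30.3
shift [ 0.028 -0.012  1.135] turn [-0.  0. -0.] t 7.675 [545.1 126.1 306.5] [-180.     0.    99.5] gap 39.8 grip 30.3 [-0.4 -0.5 -1.1]
ss (array([543.6, 127.4]), np.float64(0.126))
sm (array([521.4, 215.8]), np.float64(0.079))
sl (array([502.7, 303. ]), np.float64(0.013))
```

View pics/w3.png

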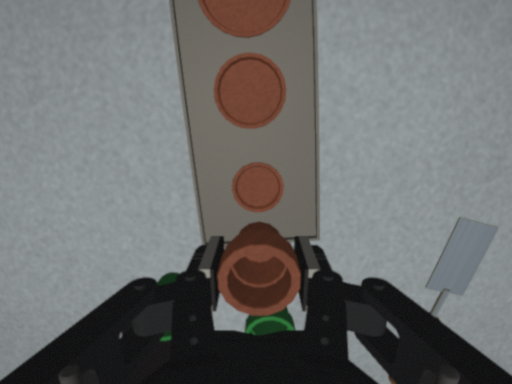

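The saucer at (258,187) fits at (543.6, 128), and the pot is still straight. I'll go down to about 3 mm above the saucer floor, then finish gently.

```bash
python3 -m jog '0.02 -0.012 0.2 0 0 0 0.4;0 0 0.3 0 0 0 0.4;0 0 0.3 0 0 0 0.4;0 0 0.2 0 0 0 0.4;0 0 0.08 0 0 0 0.4' >/dev/null; python3 -m jog '0 0 0 0 0 0 0.4;0 0 0.02 0 0 0 0.4;0 0 0.01 0 0 0 0.4;0 0 0 0 0 0 0.4'; python3 go.py 543.6 128 192.2
```

```text
time: 8.85
tool_pos: [543.9, 128.7, 196.2]
tcp_rot: [179.9, 0.0, 99.5]
ft_force: [-0.1, 0.9, -0.1]
finger_gap: 39.5
grip_force: 30.3
shift [-0.007 -0.004  0.04 ] turn [0.001 0.    0.   ] t 8.85 [543.9 128.7 196.2] [179.9   0.   99.5] gap 39.5 grip 30.3 [-0.1  0.9 -0.1]
```

```bash
python3 -m jog '0 0 0.025 0 0 0 0.4;0 0 0.01 0 0 0 0.4;0 0 0 0 0 0 0.4'; python3 -m jog '0 0 0.01 0 0 0 0.4;0 0 0 0 0 0 0.4;0 0 0 0 0 0 0.4'
```

```text
time: 9.22
tool_pos: [543.7, 128.7, 192.3]
tcp_rot: [-180.0, -0.0, 99.5]
ft_force: [-1.5, 0.4, 1.7]
finger_gap: 39.5
grip_force: 30.5
time: 9.6
tool_pos: [543.8, 128.7, 192.2]
tcp_rot: [-180.0, -0.0, 99.5]
ft_force: [-5.9, -1.3, 9.8]
finger_gap: 39.1
grip_force: 31.1
```

It is seated, with 10 N of contact. I'll release and lift.

```bash
python3 -m jog '0 0 0 0 0 0 -0.2;0 0 0 0 0 0 -0.4;0 0 0 0 0 0 -0.6;0 0 0 0 0 0 -0.6;0 0 -0.1 0 0 0 -0.6'; python3 -m jog '0 0 -0.25 0 0 0 -0.6;0 0 -0.3 0 0 0 -0.6;0 0 -0.3 0 0 0 -0.6;0 0 -0.2 0 0 0 -0.6;0 0 0 0 0 0 -0.6'
python3 go.py 469.5 -164 310
python3 - <<'E'
from h import *
t=snapshot("top"); print(fit(t,"ps",[543.6,128],5))
w=snapshot("wrist"); cv2.imwrite("pics/w4.png",cv2.cvtColor(w["img"],cv2.COLOR_RGB2BGR))
E
```

```text
time: 10.22
tool_pos: [543.1, 128.6, 200.6]
tcp_rot: [-179.9, -0.0, 99.5]
ft_force: [0.6, 0.0, 0.3]
finger_gap: 68.4
grip_force: 0.0
time: 10.85
tool_pos: [544.5, 128.8, 308.4]
tcp_rot: [179.8, 0.0, 99.5]
ft_force: [-0.4, -0.0, -0.2]
finger_gap: 68.2
grip_force: 0.0
shift [-2.763 -1.223 -0.02 ] turn [0.004 0.    0.   ] t 10.85 [544.5 128.8 308.4] [179.8   0.   99.5] gap 68.2 grip 0.0 [-0.4 -0.  -0.2]
(array([524. , 153.4]), np.float64(0.819))
```

View pics/w4.png

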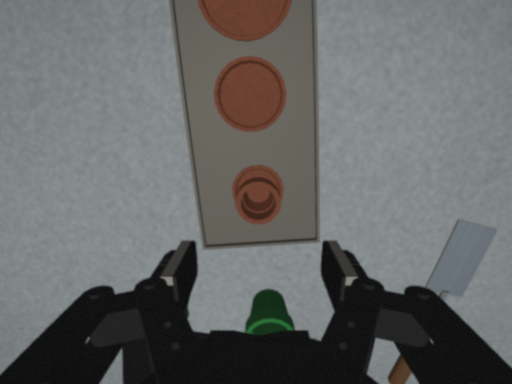

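The small pot stands centred in its saucer at (258,195). The top-camera fit was blocked by the arm. Now the medium pot.

```bash
python3 -m jog '-0.2 -0.09 0 0 0 0 -0.8;-0.4 -0.18 0 0 0 0 -0.8;-0.4 -0.18 0 0 0 0 -0.8;-0.4 -0.18 0 0 0 0 -0.8;-0.4 -0.18 0 0 0 0 -0.8' >/dev/null; python3 -m jog '-0.4 -0.18 0 0 0 0 -0.8;-0.36 -0.15 0 0 0 0 -0.8;-0.2 -0.08 0 0 0 0 -0.8;0 0 0 0 0 0 -0.8;0 0 0 0 0 0 -0.8'
python3 - <<'E'
from h import *
w=snapshot("wrist"); cv2.imwrite("pics/w5.png",cv2.cvtColor(w["img"],cv2.COLOR_RGB2BGR))
print(fit(w,"pm",[469.5,-164]))
E
python3 go.py 469.5 -164 203
```

```text
time: 12.2
tool_pos: [468.5, -163.6, 305.4]
tcp_rot: [-179.9, -0.1, 99.5]
ft_force: [0.1, 0.0, 0.4]
finger_gap: 76.8
grip_force: 0.0
(array([ 469.6, -163.1]), np.float64(0.032))
shift [-0.009  0.007  1.026] turn [-0.001 -0.001  0.001] t 12.25 [ 468.7 -163.3  305.6] [-180.    -0.    99.5] gap 76.9 grip 0.0 [-1.   0.4 -0.6]
```

View pics/w5.png

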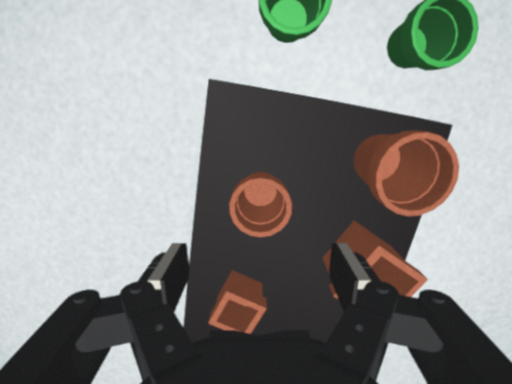

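The medium pot is at (261,205) between the fingers and fits at (469.6, -163.1). I'll descend and grip.

```bash
python3 -m jog '0 0.008 0.2 0 0 0 -0.8;0 0 0.3 0 0 0 -0.8;0 0 0.3 0 0 0 -0.8;0 0 0.17 0 0 0 -0.8;0 0 0.06 0 0 0 -0.8' >/dev/null; python3 -m jog '0 0 0 0 0 0 -0.8;0 0 0 0 0 0 -0.8;0 0 0 0 0 0 0.2;0 0 0 0 0 0 0.2;0 0 0 0 0 0 0.2' 35; python3 -m jog '0 0 0 0 0 0 0.2;0 0 0 0 0 0 0.2;0 0 0 0 0 0 0.2'
```

```text
time: 13.5
tool_pos: [470.2, -163.9, 204.3]
tcp_rot: [179.9, 0.1, 99.5]
ft_force: [-1.3, 0.3, 6.2]
finger_gap: 50.8
grip_force: 35.8
time: 13.88
tool_pos: [470.2, -163.9, 204.3]
tcp_rot: [179.9, 0.1, 99.5]
ft_force: [-1.7, -0.3, 6.1]
finger_gap: 50.9
grip_force: 35.8
```

```bash
python3 -m jog '0 0 -0.1 0 0 0 0.2;0 0 -0.3 0 0 0 0.2;0 0 -0.4 0 0 0 0.2;0 0 -0.3 0 0 0 0.2;0 0 -0.1 0 0 0 0.2'; python3 -m jog '0 0 0 0 0 0 0.2;0.2 0.06 0 0 0 0 0.2;0.4 0.12 0 0 0 0 0.2;0.4 0.12 0 0 0 0 0.2;0.4 0.12 0 0 0 0 0.2' >/dev/null; python3 -m jog '0.4 0.12 0 0 0 0 0.2;0.4 0.12 0 0 0 0 0.2;0.4 0.12 0 0 0 0 0.2;0.4 0.12 0 0 0 0 0.2;0.36 0.13 0 0 0 0 0.2' >/dev/null; python3 -m jog '0.2 0.07 0 0 0 0 0.2;0.1 0.03 0 0 0 0 0.2;0 0 0 0 0 0 0.2;0 0 0 0 0 0 0.2'
python3 go.py 521.5 215.5 209.3
python3 - <<'E'
from h import *
w=snapshot("wrist"); cv2.imwrite("pics/w6.png",cv2.cvtColor(w["img"],cv2.COLOR_RGB2BGR))
for n,p in (("sm",[521.5,215.5]),("sl",[503,300])):
  try: print(n,fit(w,n,p))
  except Exception as e: print(n,e)
E
```

```text
time: 14.5
tool_pos: [470.4, -163.9, 326.0]
tcp_rot: [179.8, 0.1, 99.5]
ft_force: [1.2, 0.8, -0.3]
finger_gap: 51.3
grip_force: 36.7
time: 16.25
tool_pos: [520.7, 215.1, 323.0]
tcp_rot: [-180.0, 0.0, 99.5]
ft_force: [-0.4, -0.7, -0.0]
finger_gap: 51.1
grip_force: 36.6
shift [0.003 0.009 1.137] turn [-0.     0.    -0.001] t 16.25 [520.7 215.1 323. ] [-180.     0.    99.5] gap 51.1 grip 36.6 [-0.4 -0.7 -0. ]
sm (array([522.4, 213.8]), np.float64(0.218))
sl (array([504. , 299.1]), np.float64(0.064))
```

View pics/w6.png

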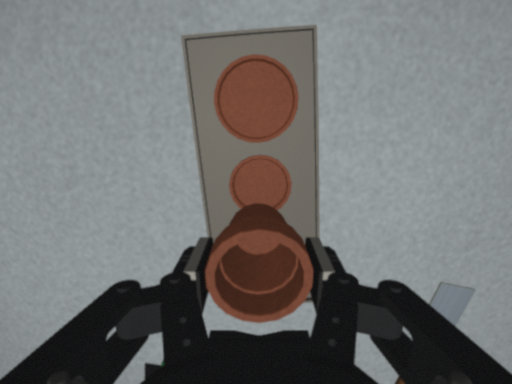

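The medium pot is held upright at (260,260) with its saucer just ahead at (260,183). I'll set it down.

```bash
python3 -m jog '0 0.008 0.2 0 0 0 0.2;0 0 0.3 0 0 0 0.2;0 0 0.3 0 0 0 0.2;0 0 0.2 0 0 0 0.2;0 0 0.08 0 0 0 0.2' >/dev/null; python3 -m jog '0 0 0 0 0 0 0.2;0 0 0.015 0 0 0 0.2;0 0 0 0 0 0 0.2;0 0 0 0 0 0 0.2'; python3 go.py 521.5 215.5 209.3
```

```text
time: 17.42
tool_pos: [521.8, 216.3, 214.4]
tcp_rot: [179.9, -0.0, 99.5]
ft_force: [-0.2, 0.4, -0.6]
finger_gap: 51.6
grip_force: 36.6
shift [-0.007 -0.004  0.051] turn [ 0.001 -0.     0.   ] t 17.425 [521.8 216.3 214.4] [179.9  -0.   99.5] gap 51.6 grip 36.6 [-0.2  0.4 -0.6]
```

```bash
python3 -m jog '0 0 0.03 0 0 0 0.2;0 0 0.02 0 0 0 0.2;0 0 0 0 0 0 0.2;0 0 0 0 0 0 0.2'; python3 -m jog '0 0 0.01 0 0 0 0.2;0 0 0 0 0 0 0.2;0 0 0 0 0 0 0.2'
```

```text
time: 17.92
tool_pos: [521.6, 216.3, 209.3]
tcp_rot: [180.0, -0.0, 99.5]
ft_force: [-2.2, -1.0, 6.3]
finger_gap: 51.4
grip_force: 37.1
time: 18.3
tool_pos: [521.6, 216.3, 209.2]
tcp_rot: [180.0, 0.0, 99.5]
ft_force: [-8.2, -2.0, 15.6]
finger_gap: 50.9
grip_force: 37.7
```

It is seated. I'll release, rise and go to above the large pot.

```bash
python3 -m jog '0 0 0 0 0 0 -0.3;0 0 0 0 0 0 -0.6;0 0 0 0 0 0 -0.8;0 0 0 0 0 0 -0.8;0 0 -0.1 0 0 0 -0.8'; python3 -m jog '0 0 -0.25 0 0 0 -1;0 0 -0.3 0 0 0 -1;0 0 -0.3 0 0 0 -1;0 0 -0.2 0 0 0 -1;0 0 0 0 0 0 -1'
python3 go.py 578.4 -113.8 325
python3 - <<'E'
from h import *
w=snapshot("wrist"); cv2.imwrite("pics/w7.png",cv2.cvtColor(w["img"],cv2.COLOR_RGB2BGR))
print(fit(w,"sl",[503,300]),fit(w,"pm",[521.6,216.3],5))
E
```

```text
time: 18.92
tool_pos: [521.0, 216.0, 217.0]
tcp_rot: [-179.9, 0.0, 99.5]
ft_force: [0.2, -0.5, -0.3]
finger_gap: 76.8
grip_force: 0.0
time: 19.55
tool_pos: [522.2, 216.4, 324.9]
tcp_rot: [179.8, -0.0, 99.5]
ft_force: [0.1, 0.3, -0.1]
finger_gap: 85.7
grip_force: 0.0
shift [-3.35e+00  8.00e-03 -3.00e-03] turn [ 0.004 -0.001  0.   ] t 19.55 [522.2 216.4 324.9] [179.8  -0.   99.5] gap 85.7 grip 0.0 [ 0.1  0.3 -0.1]
(array([503.4, 298.9]), np.float64(0.069)) (array([519.5, 227.5]), np.float64(0.164))
```

View pics/w7.png

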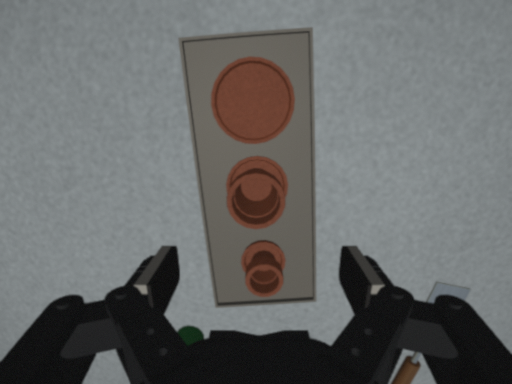

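The medium pot (257,195) and small pot (263,272) are both upright in their saucers. On to the large one.

```bash
python3 -m jog '-0.2 0 0 0 0 0 -1;-0.4 0 0 0 0 0 -1;-0.4 0 0 0 0 0 -1;-0.4 0 0 0 0 0 -1;-0.4 0 0 0 0 0 -1' >/dev/null; python3 -m jog '-0.4 0 0 0 0 0 -1;-0.4 0 0 0 0 0 -1;-0.4 0 0 0 0 0 -1;-0.25 0 0 0 0 0 -1;-0.1 0.01 0 0 0 0 -1'>/dev/null; python3 -m jog '0 0 0 0 0 0 -1;0 0 0 0 0 0 -1'
python3 - <<'E'
from h import *
w=snapshot("wrist"); cv2.imwrite("pics/w8.png",cv2.cvtColor(w["img"],cv2.COLOR_RGB2BGR))
print(fit(w,"pl",[578.4,-113.8]))
E
python3 go.py 578.4 -113.8 221
```

```text
time: 21.1
tool_pos: [577.7, -113.2, 322.2]
tcp_rot: [-180.0, -0.0, 99.6]
ft_force: [0.0, -1.4, -0.5]
finger_gap: 85.5
grip_force: 0.0
(array([ 578.6, -113. ]), np.float64(0.079))
shift [-0.009  0.006  1.014] turn [-0.    -0.     0.001] t 21.15 [ 577.8 -113.1  322.4] [-180.    -0.    99.6] gap 85.5 grip 0.0 [-1.   0.6  0.4]
```

View pics/w8.png

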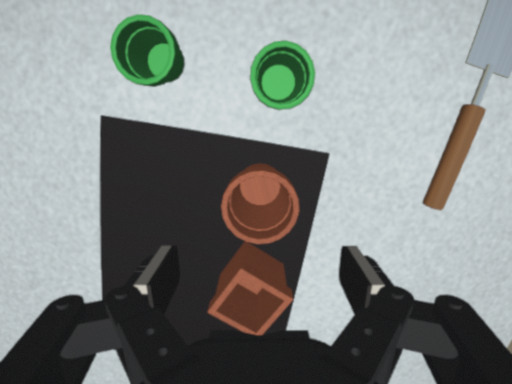

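The large pot is at (260,205), centred between the fully open fingers, and the large square pot lies clear behind it. I'll descend and grip.

```bash
python3 -m jog '0 0.006 0.2 0 0 0 -1;0 0 0.3 0 0 0 -1;0 0 0.3 0 0 0 -1;0 0 0.17 0 0 0 -1;0 0 0.05 0 0 0 -1' >/dev/null; python3 -m jog '0 0 0 0 0 0 -1;0 0 0 0 0 0 -1;0 0 0 0 0 0 0;0 0 0 0 0 0 0;0 0 0 0 0 0 0' 45; python3 -m jog '0 0 0 0 0 0 0;0 0 0 0 0 0 0;0 0 0 0 0 0 0'
```

```text
time: 22.4
tool_pos: [579.0, -114.2, 222.1]
tcp_rot: [179.9, 0.1, 99.5]
ft_force: [-1.5, -0.1, 6.7]
finger_gap: 62.1
grip_force: 49.5
time: 22.78
tool_pos: [579.0, -114.2, 222.1]
tcp_rot: [179.9, 0.1, 99.5]
ft_force: [-1.1, -1.0, 6.3]
finger_gap: 62.2
grip_force: 49.5
```

```bash
python3 -m jog '0 0 -0.1 0 0 0 0;0 0 -0.3 0 0 0 0;0 0 -0.4 0 0 0 0;0 0 -0.3 0 0 0 0;0 0 -0.1 0 0 0 0'; python3 -m jog '0 0 0 0 0 0 0;0.2 -0.01 0 0 0 0 0;0.4 -0.01 0 0 0 0 0;0.4 -0.01 0 0 0 0 0;0.4 -0.01 0 0 0 0 0' >/dev/null; python3 -m jog '0.4 -0.01 0 0 0 0 0;0.4 -0.01 0 0 0 0 0;0.4 0 0 0 0 0 0;0.4 0 0 0 0 0 0;0.4 0 0 0 0 0 0' >/dev/null; python3 -m jog '0.4 0 0 0 0 0 0;0.28 0 0 0 0 0 0;0.13 0 0 0 0 0 0;0 0 0 0 0 0 0;0 0 0 0 0 0 0'
python3 go.py 503.3 300 227.1
python3 - <<'E'
from h import *
w=snapshot("wrist"); cv2.imwrite("pics/w9.png",cv2.cvtColor(w["img"],cv2.COLOR_RGB2BGR))
E
```

```text
time: 23.4
tool_pos: [579.1, -114.1, 343.7]
tcp_rot: [179.8, 0.1, 99.5]
ft_force: [0.9, 1.0, -0.2]
finger_gap: 62.2
grip_force: 49.3
time: 25.28
tool_pos: [503.0, 299.5, 340.2]
tcp_rot: [-180.0, 0.0, 99.5]
ft_force: [0.5, -0.2, -0.5]
finger_gap: 62.0
grip_force: 49.2
shift [0.005 0.005 1.131] turn [-0.001  0.001 -0.   ] t 25.275 [503.  299.5 340.2] [-180.     0.    99.5] gap 62.0 grip 49.2 [ 0.5 -0.2 -0.5]
```

View pics/w9.png

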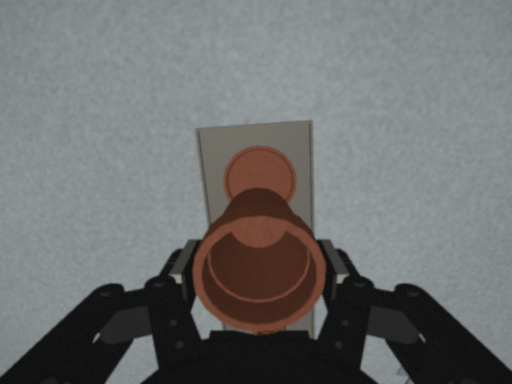

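The large pot is held upright at (259,260), in line with the saucer at (260,180). I'll lower it.

```bash
python3 -m jog '0 0.005 0.2 0 0 0 0;0 0 0.3 0 0 0 0;0 0 0.3 0 0 0 0;0 0 0.2 0 0 0 0;0 0 0.08 0 0 0 0' >/dev/null; python3 -m jog '0 0 0 0 0 0 0;0 0 0.015 0 0 0 0;0 0 0.03 0 0 0 0;0 0 0 0 0 0 0;0 0 0 0 0 0 0'; python3 go.py 503.3 300 227.1
```

```text
time: 26.58
tool_pos: [503.5, 300.4, 228.4]
tcp_rot: [180.0, -0.0, 99.5]
ft_force: [0.6, -0.7, -0.5]
finger_gap: 61.7
grip_force: 49.3
shift [-0.004 -0.002  0.013] turn [ 0. -0.  0.] t 26.575 [503.5 300.4 228.4] [180.   -0.   99.5] gap 61.7 grip 49.3 [ 0.6 -0.7 -0.5]
```

```bash
python3 -m jog '0 0 0.015 0 0 0 0;0 0 0 0 0 0 0;0 0 0.007 0 0 0 0;0 0 0 0 0 0 0;0 0 0 0 0 0 0'
```

```text
time: 27.2
tool_pos: [503.5, 300.5, 227.1]
tcp_rot: [180.0, -0.0, 99.5]
ft_force: [-4.0, -1.6, 8.7]
finger_gap: 61.9
grip_force: 50.2
```

In contact at 8.7 N. I'll release, rise and move back towards the start so the top camera has a clear view.

```bash
python3 -m jog '0 0 0 0 0 0 -0.4;0 0 0 0 0 0 -0.8;0 0 0 0 0 0 -1;0 0 0 0 0 0 -1;0 0 -0.1 0 0 0 -1'; python3 -m jog '0 0 -0.25 0 0 0 -1;0 0 -0.35 0 0 0 -1;0 0 -0.4 0 0 0 -1;0 0 -0.4 0 0 0 -1;0 0 -0.2 0 0 0 -1'; python3 -m jog '-0.1 -0.4 0 0 0 0 -1;-0.1 -0.4 0 0 0 0 -1;-0.3 -0.1 0 0 0 0 -1;-0.4 0 0 0 0 0 -1;-0.4 0 0 0 0 0 -1' >/dev/null; python3 -m jog '-0.4 0 0 0 0 0 -1;-0.4 0 0 0 0 0 -1;-0.4 0 0 0 0 0 -1;-0.2 0 0 0 0 0 -1;0 0 0 0 0 0 -1'
python3 - <<'E'
from h import *
t=snapshot("top"); print(fit(t,"ps",[543.6,128],5),fit(t,"pm",[521.6,216],5),fit(t,"pl",[503.5,300.4],5))
cv2.imwrite("pics/end.png",cv2.cvtColor(cv2.resize(t["img"],(800,600)),cv2.COLOR_RGB2BGR))
E
```

```text
time: 27.82
tool_pos: [502.9, 300.1, 235.2]
tcp_rot: [-179.9, 0.0, 99.5]
ft_force: [0.7, -0.1, 0.3]
finger_gap: 85.3
grip_force: 0.0
time: 28.45
tool_pos: [503.8, 300.6, 399.6]
tcp_rot: [179.7, -0.1, 99.5]
ft_force: [0.9, -0.5, -0.1]
finger_gap: 85.2
grip_force: 0.0
time: 29.7
tool_pos: [459.3, 18.0, 395.5]
tcp_rot: [-179.9, -0.0, 99.4]
ft_force: [0.0, 0.3, 1.0]
finger_gap: 85.5
grip_force: 0.0
(array([547.8, 123.7]), np.float64(0.323)) (array([521.4, 215.6]), np.float64(0.351)) (array([502.6, 292.1]), np.float64(0.286))
```

View pics/end.png

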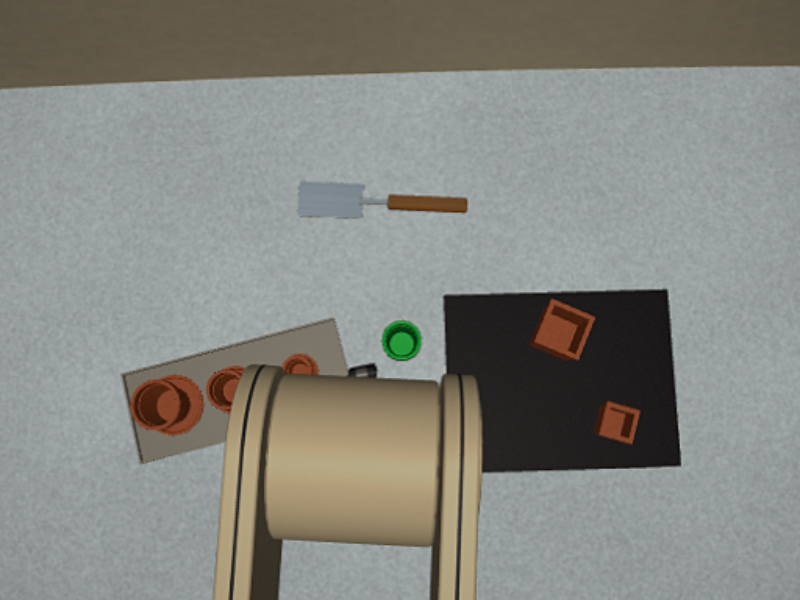

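Top view: the large pot is at (165,404) in its saucer, with medium and small partly hidden by the arm. The square pots and the trowel have not moved. One last look from the scene camera before handing in.

```bash
python3 - <<'E'
from h import *
s=snapshot("scene"); c=s["img"][120:250,250:450]; cv2.imwrite("pics/end2.png",cv2.cvtColor(cv2.resize(c,(800,520),interpolation=cv2.INTER_CUBIC),cv2.COLOR_RGB2BGR))
E
```

```text
(no output)
```

View pics/end2.png

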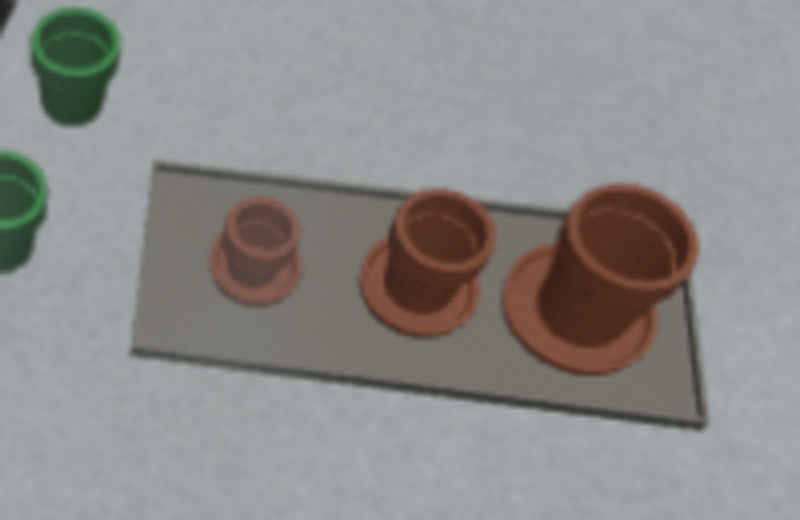

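All three pots, at (255,245), (430,250) and (615,270), stand upright inside their saucers.

```bash
python3 -c "from bench import *; print(hand_in())"
```

```text
the job is handed in; nothing more can be done
None
```

The three round pots stand upright in their own saucers, placed smallest first and largest last. The square pots and trowel were not touched, and I handed the job in at about 30 s of the 93 s allowed.

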